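Scan a plan-tube sleeve and slide it over its tube

ROBOT

A 6-joint arm with a two-finger parallel gripper is mounted at the origin on the work surface. World frame = base frame: x ahead of the robot, y to its left, z up, the work surface at z = 0. Lengths are in m, angles in degrees, forces in N, time in s.
With the tool pointing down it reaches from about 0.325 to 0.75 m from the base axis. Payload 7.6 kg.
Tool frame: the origin (TCP) lies at the very end of the fingers, on their centre line; the grasp point (between the pads) lies env.pinch_z behind it (env.pinch_z is the distance from the TCP to the grasp point, in m); z points along the fingers, y is the line along which they close (so a half turn about z gives the same grasp; the last joint's range is limited). The gripper opens to 85 mm and grips with 20 to 120 N. Pads are 22 mm wide; open, the fingers measure 114 mm over their backs; the gripper's body (76 mm by 85 mm) begins 54 mm behind the grasp point. The pads swing forward as they close: fully open they stand 13 mm farther back than shut.
Start: joints at [70.514, 2.991, 80.254, -0, 96.75, -4.028], TCP at [0.14, 0.506, 0.231] pointing down, gripper open.
Joint ranges: [-166.34, 166.34], [-52.06, 124.39], [6.96, 135.62], [-60.46, 240.46], [14.63, 156.25], [-167.68, 167.68]. Speed limits (degrees/s): [147.25, 147.25, 172.46, 180, 180, 180].

INTERFACE

Orientations are given as a 3x3 rotation matrix whose columns are the frame's x, y, z axes.
In Python, from cell import env gives the robot as it stands. Calls block until the motion is done:
- env.move_to(position, orientation): joint-space move of the TCP to a pose.
- env.movel(position, attitude=None, v=0.15): straight line of the TCP; attitude=None keeps the orientation; v is the mean speed in m/s.
- env.movej(angles): joint-space move.
- env.gripper_to(opening): finger opening in m; the grip force is fixed at half the most; returns when the fingers have stopped.
- env.dwell(seconds).
- env.ik(position, orientation): joint angles nearest the present ones, or None.
- env.snapshot(name): name is "scene" or "top" or "wrist"; returns the picture (400x640x3 uint8, blue, green, red); there is no depth.
- env.camera_model(name): a dict with "mtx" (3x3 intrinsics, pixels), "T" (4x4, takes a point from camera to world coordinates); the wrist camera has in their place "tool_from_camera" (4x4, takes a point from camera to tool coordinates, whose origin is the TCP and whose axes are the flange's). Camera axes: x right, y up, looking along -z (the intrinsics and any distortion apply to the point x, -y, -z); pixel columns grow to the right and rows downward; lengths in m; the calibration is good to about 2 mm. A picture is of the moment at which its call begins: read the wrist's pose just before it. camera_model takes no time and is no camera call.
A pose or a line that the arm cannot do raises env.Unreachable and nothing moves.
- env.finish_job(): hands the job in; it is judged then, once.
Readings, each from a call of its own:
- env.read_time_s(): time.
- env.read_joint_pos(): joint angles.
- env.read_qvel(): joint speeds.
- env.read_joint_torque(): joint torques, N m.
- env.read_tcp_pos(): TCP position.
- env.read_eef_rot(): TCP orientation.
- env.read_ft_force(): force on the tool from outside, world axes, zero at the start.
- env.read_wrist_torque(): the same for the moment, N m.
- env.read_gripper_width(): finger opening in m.
- env.read_gripper_force(): force on a finger pad.
Only numpy, scipy, OpenCV 4.12 (cv2) and the standard library are available. Lean on these libraries where they do the work, as an engineer would, in place of code of your own. Each camera call takes 0.05 s, during which the arm holds its last target. There are 200 camera calls.

TASK

Take the grey sleeve out of the sloping cradle, stand it upright, black rim up, in the middle of the scanner's round pad with its yellow label squarely facing the scanner window, and let go of it for a moment so that it is logged. Then take it again, slide it down over the upright plan tube, black rim still up, lowering it rather than dropping it, until it rests fully home on the collar, and let go. Leave the other things on the table where they are.

Things in the scene. Friction and masses are not known exactly. Their poses are not given: they have to be found in the camera images.
- sleeve: Rigid grey tube open at both ends, 110 mm long, outer diameter 56, bore 48, 0.10-0.19 kg, black rim (12 mm) at one end, lime-yellow barcode label (30 x 50 mm) on one side. Origin: centre of the plain (lower) end; z along the axis to the black rim; x from the axis through the label's middle. Starts loose in the cradle, axis sloping 45 degrees, black rim at the upper end, label on top.
- sleeve_label (a point): Middle of the yellow label on the sleeve's outer surface, 28 mm from its axis, 55 mm above its lower end.
- cradle: Fixed sloping wooden cradle, base 150 x 90 x 8 mm, on the left or right of the table. Origin: centre of the base's underside. The sleeve slopes up toward the cradle's -x at 45 degrees in its x-z plane, the centre of its lower end at x +40, z 42 mm. A V trough holds the sleeve's lower 66 mm from below; the upper 44 mm stand free.
- scanner: Fixed barcode scanner: thin white base plate with a round black pad (80 mm across, top 5 mm above the table) and a white block (50 x 80 mm, 95 mm high) with a dark window facing the pad. Origin: under the pad's centre at table height; x horizontal from the pad's centre to the window, 84 mm away; z up.
- tube: Fixed upright brown plan tube, outer diameter 44 mm. Origin: on its axis at table height, z up. Dark steel foot 110 mm across, 10 mm high, with a collar 68 mm across whose flat top is 20 mm above the table; the tube rises from it to 125 mm. White end cap tapers from 44 to 34 mm in the top 9 mm. Across the table from the cradle.
- tube_collar (a point): Centre of the collar's flat top, on the tube's axis, 20 mm above the table: where the sleeve's lower end rests when home.
- tube_top (a point): Centre of the plan tube's top, 125 mm above the table.
- weight: Bystander: brass paperweight, 60 mm across, 56 mm high; origin under its centre.
- pencil_cup: Bystander: black pencil cup, 76 mm across, 95 mm high, pencils to 150 mm; origin under its centre.
- stapler: Bystander: red and black stapler, 135 x 36 mm, about 55 mm high, long along its x; origin under its centre.
- label_roll: Bystander: roll of yellow labels lying flat, 84 mm across, 50 mm high; origin under its centre.
- film_can: Bystander: flat aluminium film can, 110 mm across, 30 mm high; origin under its centre.
- paste_jar: Bystander: white paste jar with blue lid, 64 mm across, 80 mm high; origin under its centre.

How it is judged:
By the outcome, as a careful person would: the job done as asked, in the order asked, and still so for the second after the job is handed in, with the robot touching nothing.
It also fails if it takes over 70 s, if anything falls off the work surface, if the arm or the gripper's body presses on something with over 40 N, if the wrist force passes 120 N, or if a joint passes its speed limit or range.

## Working session

There is one attempt and no reset: what is moved stays moved. The work goes in short steps, each a Python script; the robot and the scene stay as the last script left them, time stands still between calls to the robot, and variables do not carry over. Pictures are saved under pics/ and viewed, at most 10 in all, crops included, and the job is handed in when it is done.

```bash
mkdir -p pics; ls
python3 - <<'E'
from cell import env
import cv2,numpy as np
np.set_printoptions(precision=4,suppress=True)
for n in("scene","top"):
    cv2.imwrite(f"pics/{n}0.png",env.snapshot(n)); print(n,env.camera_model(n))
print(env.camera_model("wrist"),env.pinch_z,env.read_eef_rot(),env.read_time_s())
E
```

```text
pics
scene {'mtx': array([[512.5834,   0.    , 316.4991],
       [  0.    , 512.5834, 203.2768],
       [  0.    ,   0.    ,   1.    ]]), 'T': array([[-0.5384, -0.5815,  0.6099,  1.5868],
       [ 0.8426, -0.3653,  0.3957,  0.6509],
       [-0.0073,  0.7269,  0.6867,  1.2381],
       [ 0.    ,  0.    ,  0.    ,  1.    ]])}
top {'mtx': array([[466.7322,   0.    , 324.3016],
       [  0.    , 466.7322, 196.9616],
       [  0.    ,   0.    ,   1.    ]]), 'T': array([[-0.065 ,  0.9761, -0.2073,  0.249 ],
       [-0.9979, -0.0638,  0.0126,  0.014 ],
       [-0.0009,  0.2077,  0.9782,  1.6792],
       [ 0.    ,  0.    ,  0.    ,  1.    ]])}
{'mtx': array([[276.1321,   0.    , 319.4438],
       [  0.    , 276.1321, 200.468 ],
       [  0.    ,   0.    ,   1.    ]]), 'tool_from_camera': array([[-0.0002,  0.9627,  0.2705,  0.0686],
       [ 1.    ,  0.0003, -0.0001, -0.0006],
       [-0.0001,  0.2705, -0.9627, -0.1423],
       [ 0.    ,  0.    ,  0.    ,  1.    ]])} 0.0187 [[-0.9638  0.2665 -0.0005]
 [ 0.2665  0.9638 -0.0013]
 [ 0.0001 -0.0014 -1.    ]] 0.1
```

View pics/scene0.png

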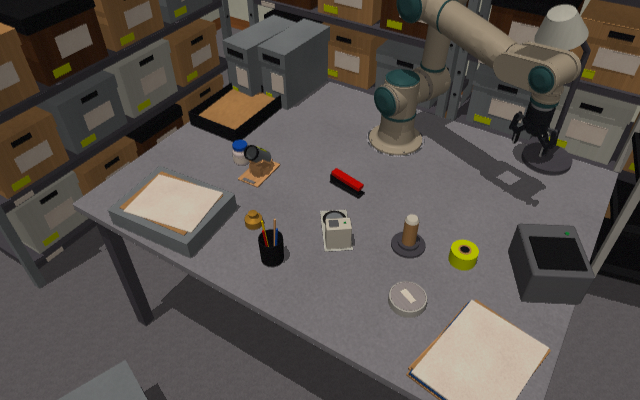

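View pics/top0.png

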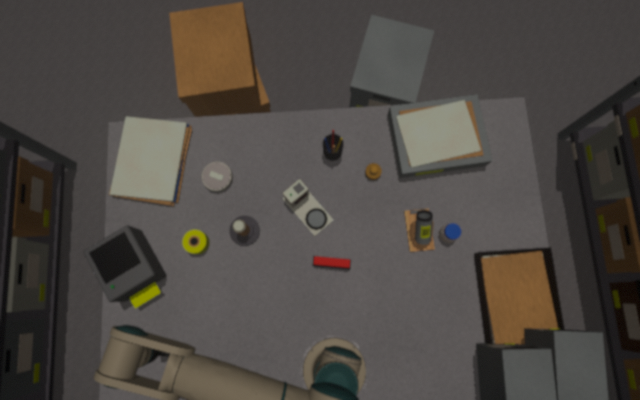

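The scene view shows the cradle with its sleeve (258,165), the scanner (337,230), the tube (410,235) and the paste jar (240,150). In the top view the sleeve rim is at (424,215), the pad at (316,219), the scanner block at (295,193) and the tube cap at (238,227).

```bash
cat > h.py <<'E'
from cell import env
import cv2,numpy as np
np.set_printoptions(precision=4,suppress=True)
def cam(name):
    m=env.camera_model(name)
    if name!="wrist": return m["mtx"],m["T"]
    T=np.eye(4);T[:3,:3]=env.read_eef_rot();T[:3,3]=env.read_tcp_pos()
    return m["mtx"],T@m["tool_from_camera"]
def rays(KT,uv):
    K,T=KT; uv=np.atleast_2d(np.float64(uv))
    d=np.c_[uv,np.ones(len(uv))]@np.linalg.inv(K).T
    d=(d*[1,-1,-1])@T[:3,:3].T
    return T[:3,3],d
def plane(KT,uv,z):
    o,d=rays(KT,uv); return o+d*((z-o[2])/d[:,2])[:,None]
def proj(KT,P):
    K,T=KT; p=(np.atleast_2d(P)-T[:3,3])@T[:3,:3]*[1,-1,-1]
    p=p@K.T; return p[:,:2]/p[:,2:]
def down(yaw):  # tool z down, tool x at world yaw
    c,s=np.cos(np.radians(yaw)),np.sin(np.radians(yaw))
    return np.array([[c,s,0],[s,-c,0],[0,0,-1.]])
E
python3 - <<'E'
from h import *
k=cam("top")
for n,uv,z in[("pad",(316,219),.005),("block",(294,193),.095),("tubetop",(238,227),.125),("rim",(424,215),.12),("cradle bottom edge mid",(421,249),.008),("jar",(452,232),.08),("weight",(373,171),.05),("stapler",(331,263),.05),("cup",(333,150),.09),("roll",(195,242),.05),("can",(217,177),.03)]:
    print(n,plane(k,uv,z)[0])
E
```

```text
pad [0.5242 0.0277 0.005 ]
block [0.6057 0.0977 0.095 ]
tubetop [0.4944 0.2898 0.125 ]
rim [ 0.4951 -0.339   0.12  ]
cradle bottom edge mid [ 0.3909 -0.3402  0.008 ]
jar [ 0.436  -0.4379  0.08  ]
weight [ 0.6785 -0.1888  0.05  ]
stapler [ 0.3594 -0.015   0.05  ]
cup [ 0.7542 -0.0485  0.09  ]
roll [0.4631 0.4547 0.05  ]
can [0.6983 0.3782 0.03  ]
```

```bash
python3 - <<'E'
from h import *
import pickle
D={}
for n,p in[("tube",(.45,.29,.28)),("scan",(.50,.03,.26)),("crad",(.43,-.33,.28))]:
    env.move_to(np.array(p),down(180)); env.dwell(.3)
    k=cam("wrist"); im=env.snapshot("wrist"); D[n]=(k,im); cv2.imwrite(f"pics/{n}.png",im)
pickle.dump(D,open("d.pkl","wb"))
print(env.read_time_s(),env.read_joint_pos())
E
python3 -c "
import cv2,numpy as np
a=[cv2.imread(f'pics/{n}.png') for n in('tube','scan','crad')]
b=np.vstack([np.hstack([a[0][:,100:500],a[1][:,100:500]])]);cv2.imwrite('pics/m1.png',b)"
```

```text
4.975 [ -41.3548    5.402    72.2134    0.0013  102.3809 -131.4006]
```

View pics/m1.png

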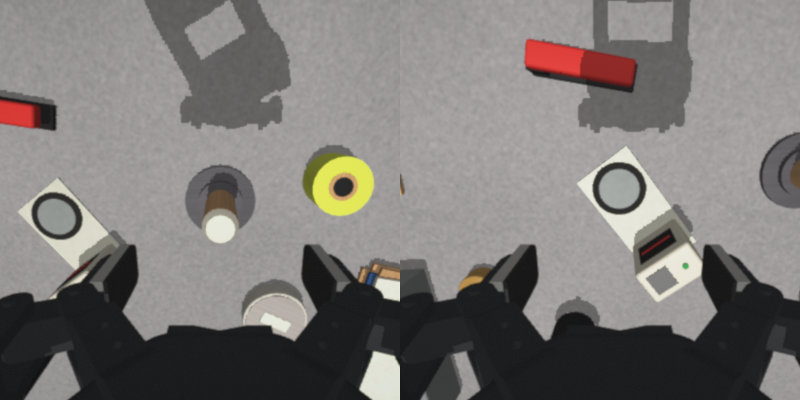

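View pics/crad.png

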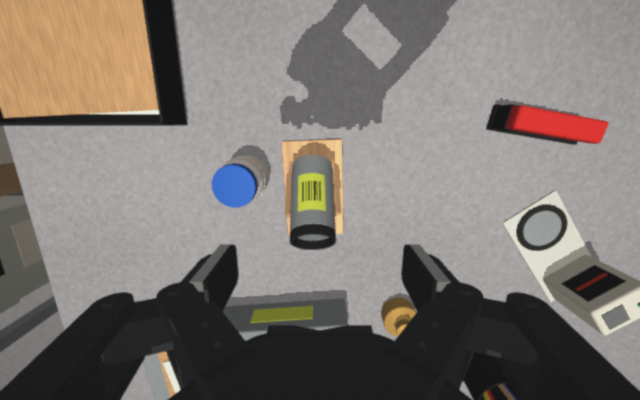

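The left half of the montage shows the tube cap at about (220,226). The right half shows the pad ring at (618,187) and the block's top at about (668,272). The cradle view shows the label at (312,192), the rim at (313,236), and the jar lid close by at (235,185).

```bash
cat > meas.py <<'E'
from h import *
import pickle
D=pickle.load(open("d.pkl","rb"))
def blob(m,near):
    n,l,s,c=cv2.connectedComponentsWithStats(m.astype(np.uint8))
    i=min((i for i in range(1,n) if s[i,4]>60),key=lambda i:np.hypot(*(c[i]-near)))
    return (l==i).astype(np.uint8),s[i,4],c[i]
def cont(m): return max(cv2.findContours(m,cv2.RETR_EXTERNAL,cv2.CHAIN_APPROX_NONE)[0],key=cv2.contourArea)
# tube
k,im=D["tube"]; f=im.astype(int)
m,a,c=blob(f.min(2)>185,(320,226)); e=cv2.fitEllipse(cont(m)); print("cap",a,c,e)
print(" tube xy",plane(k,e[0],.125))
# foot: dark disc edge points at z=.01
# pad
k,im=D["scan"]; f=im.astype(int)
m,a,c=blob(f.max(2)<70,(318,187)); e=cv2.fitEllipse(cv2.convexHull(cont(m))); print("pad",a,c,e)
pad=plane(k,e[0],.005)[0]; 
h=plane(k,cv2.convexHull(cont(m))[:,0],.005); cc,r=cv2.minEnclosingCircle(h[:,:2].astype(np.float32)); print(" pad",pad,cc,r)
# white plate/block
m,a,c=blob((f.min(2)>165)&(f.max(2)-f.min(2)<40),(355,290)); 
q=cv2.minAreaRect(cont(m)); print("white",a,c,cv2.boxPoints(q).round(1))
# cradle
k,im=D["crad"]; hsv=cv2.cvtColor(im,cv2.COLOR_BGR2HSV)
m,a,c=blob((hsv[...,0]>22)&(hsv[...,0]<40)&(hsv[...,1]>150)&(hsv[...,2]>100),(312,192))
q=cv2.minAreaRect(cont(m)); print("label",a,c,q)
L=plane(k,q[0],.1007)[0]; print(" label",L)
m,a,c=blob((hsv[...,2]<50),(313,236)); e=cv2.fitEllipse(cv2.convexHull(cont(m))); print("rim",a,c,e)
m,a,c=blob((hsv[...,0]>8)&(hsv[...,0]<22)&(hsv[...,1]>70)&(hsv[...,2]>140),(290,200)); print("wood",a,c,cv2.boundingRect(m))
cs=D["crad"][1][120:260,210:370]; ss=D["scan"][1][130:320,250:450]
s=cv2.resize(cs,None,fx=2.8,fy=2.8,interpolation=2); t=cv2.resize(ss,None,fx=2.06,fy=2.06,interpolation=2)[:392]
w=np.zeros((392,800,3),np.uint8); w[:,:400]=s[:,:400]; w[:t.shape[0],400:800]=t[:,:400]; cv2.imwrite("pics/m2.png",w)
E
python3 meas.py
```

```text
cap 619 [319.8223 228.8611] ((319.8258056640625, 228.86544799804688), (26.29497718811035, 28.112686157226562), 91.82093048095703)
 tube xy [[0.4984 0.2904 0.125 ]]
pad 651 [318.7373 186.4439] ((318.80859375, 187.78643798828125), (50.31732940673828, 51.175758361816406), 85.461669921875)
 pad [0.5235 0.0294 0.005 ] (0.5244101285934448, 0.0295473113656044) 0.03826502338051796
white 1546 [373.511  270.8887] [[335.2 275.7]
 [388.  241.7]
 [406.8 271.1]
 [354.  305.1]]
label 797 [310.9724 191.6725] ((311.5, 191.5), (35.0, 25.0), 90.0)
 label [ 0.4409 -0.3395  0.1007]
rim 696 [312.408  236.1853] ((312.4089660644531, 236.37171936035156), (24.345483779907227, 48.168365478515625), 88.95854187011719)
wood 2156 [315.0872 170.7449] (282, 139, 61, 96)
```

View pics/m2.png

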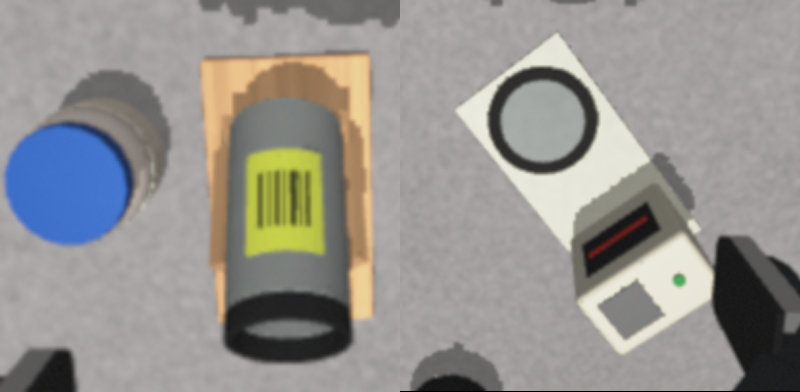

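The enlarged cradle (left) shows the base edges (202,60)-(222,320) and (370,53)-(373,315). The scanner (right) shows plate corners (557,33) and (456,110), and block-top corners (577,302), (683,232), (714,270) and (622,355).

Run:
```python
from h import *
import pickle
D=pickle.load(open("d.pkl","rb"))
ang=lambda d:np.degrees(np.arctan2(d[1],d[0]))
k=D["scan"][0]; S=lambda p,z:plane(k,np.array(p)/2.06+[250-400/2.06,130],z)
P=S([(557,33),(456,110),(570,250),(655,160)],.003)
print("plate",P[:,:2],"dirs",ang(P[2]-P[1]),ang(P[3]-P[0]),ang(P[1]-P[0])-90)
B=S([(577,302),(683,232),(714,270),(622,355)],.095); print("block",B[:,:2],B.mean(0),"front",ang(B[1]-B[0])-90)
pad=np.array([.524,.0294]);print("pad->front mid",(d:=B[:2,:2].mean(0)-pad),np.hypot(*d),ang(d), "centre",(d:=B[:,:2].mean(0)-pad),np.hypot(*d),ang(d))
k=D["crad"][0]; C=lambda p,z:plane(k,np.array(p)/2.8+[210,120],z)
P=C([(202,60),(222,320),(370,53),(373,315)],.008);print("cradle",P[:,:2],ang(P[1]-P[0]),ang(P[3]-P[2]),ang(P[0]-P[2])-90)
L=plane(k,(311.7,191.6),.1007)[0]
rim=plane(k,(312.4,233.5),.1198)[0]; print("label",L,"rim?",rim,ang(rim-L),np.hypot(*(rim-L)[:2]))
# cross-check with scene cam: label & cap & pad
im=env.snapshot("scene");k=cam("scene");hsv=cv2.cvtColor(im,cv2.COLOR_BGR2HSV)
print(proj(k,[L,rim,[.4984,.2904,.125],[.524,.0294,.005]]))
cv2.imwrite("pics/s2.png",np.hstack([cv2.resize(im[130:200,220:300],None,fx=5,fy=5),cv2.resize(im[200:270,310:430][:,-80:],None,fx=5,fy=5)]))
# reachability: sleeve axis a, tool z=-a tilt options
for yaw in (-3,0,3):
  c,s=np.cos(np.radians(yaw)),np.sin(np.radians(yaw)); u=np.array([c,s,0])
  for t in (45,35,25,15):
    z=-np.array([u[0]*np.sin(np.radians(t)),u[1]*np.sin(np.radians(t)),np.cos(np.radians(t))])
    for sg in(1,-1):
      y=sg*np.array([-s,c,0]); R=np.c_[np.cross(y,z),y,z]
      g=np.array([.482,-.34,.103]); print(yaw,t,sg,env.ik(g-(-z)*env.pinch_z,R), env.ik(g-z*.1,R) is not None)
```

```text
plate [[ 0.463   0.0399]
 [ 0.5174 -0.0321]
 [ 0.6272  0.0512]
 [ 0.5547  0.1126]] dirs 37.15623215766577 38.39693896363777 -142.91692055031706
block [[0.6167 0.0511]
 [0.5704 0.1124]
 [0.5951 0.1327]
 [0.6541 0.0799]] [0.6091 0.094  0.095 ] front 37.02355401879616
pad->front mid [0.0696 0.0524] 0.08708353548226556 36.956874621661626 centre [0.0851 0.0646] 0.10684139526478077 37.21390481091434
cradle [[ 0.3879 -0.3848]
 [ 0.5348 -0.3785]
 [ 0.3843 -0.2967]
 [ 0.5317 -0.2915]] 2.4521175832235516 1.9953066206228325 -177.61591964093637
label [ 0.441  -0.3392  0.1007] rim? [ 0.4871 -0.3382  0.1198] 1.2764533471840707 0.046104453780001185
[[259.2525 148.1771]
 [251.2017 150.6476]
 [411.2701 217.8042]
 [333.4556 218.3825]]
-3 45 1 [ -30.4853   49.153    45.8577  -23.2608  124.2731 -123.8046] True
-3 45 -1 [-30.4853  49.153   45.8577 -23.2608 124.2731  56.1954] True
-3 35 1 [ -31.767    41.9739   53.3017  -17.758   115.1721 -121.9713] True
-3 35 -1 [-31.767   41.9739  53.3017 -17.758  115.1721  58.0287] True
-3 25 1 [ -33.3557   34.9141   60.8613  -12.8219  105.7611 -121.4964] True
-3 25 -1
[... 650 characters left out ...]
1     27.8205   68.8031   -8.582    95.6906 -124.9396] True
0 15 -1 [-35.01    27.8205  68.8031  -8.582   95.6906  55.0604] True
3 45 1 [ -29.198    47.566    48.3098  -26.2318  121.5224 -128.4479] True
3 45 -1 [-29.198   47.566   48.3098 -26.2318 121.5224  51.5521] True
3 35 1 [ -30.6932   40.7155   55.1668  -20.2229  113.0019 -126.8333] True
3 35 -1 [-30.6932  40.7155  55.1668 -20.2229 113.0019  53.1667] True
3 25 1 [ -32.54     33.9861   62.1733  -14.6762  104.1618 -126.5861] True
3 25 -1 [-32.54    33.9861  62.1733 -14.6762 104.1618  53.4139] True
3 15 1 [ -34.7562   27.5188   69.2077   -9.156    95.1683 -127.6308] True
3 15 -1 [-34.7562  27.5188  69.2077  -9.156   95.1683  52.3692] True
```

```bash
cat >> h.py <<'E'
YC,YS=np.radians(2.2),37.2
c,s=np.cos(YC),np.sin(YC); u=np.array([c,s,0]); A=(u+[0,0,1])/np.sqrt(2)
low=np.array([.4603,-.3382,.042])-.04*u
def tilt(sg):
    y=sg*np.array([-s,c,0]); return np.c_[np.cross(y,-A),y,-A]
PAD=np.array([.524,.0294,.005]); TUBE=np.array([.4984,.2904,.02])
SG=.088-env.pinch_z  # TCP height above sleeve's lower end
E
python3 - <<'E'
from h import *
for sg in(1,-1):
    yaw=YS+(0 if sg>0 else 180); print(sg)
    for p in(PAD,PAD+[0,0,.12]): print(env.ik(p+[0,0,SG],down(yaw)))
    for dy in range(-90,91,30):print(dy,env.ik(TUBE+[0,0,SG],down(yaw+dy)),env.ik(TUBE+[0,0,SG+.14],down(yaw+dy)) is not None)
sg=-1; R=tilt(sg); g=low+A*SG
env.gripper_to(.085)
env.move_to(g+A*.12,R); env.movel(g,v=.1); env.dwell(.2)
print("before",env.read_ft_force(),env.read_tcp_pos()-g)
k=cam("wrist");cv2.imwrite("pics/pre.png",env.snapshot("wrist"))
env.gripper_to(.04); print(env.read_gripper_width(),env.read_gripper_force(),env.read_ft_force(),env.read_wrist_torque(),env.read_time_s())
E
```

```text
1
[-0.8204  9.3273 91.7969 -0.     78.8758 51.9796]
[-0.8204  3.7449 83.6855 -0.     92.5696 51.9796]
-90 None False
-60 [ 26.5601  16.3752  81.7527  -0.      81.8721 139.3601] True
-30 [ 26.5601  16.3752  81.7527  -0.      81.8721 109.3601] True
0 [26.5601 16.3752 81.7527 -0.     81.8721 79.3601] True
30 [26.5601 16.3752 81.7527 -0.     81.8721 49.3601] True
60 [26.5601 16.3752 81.7527 -0.     81.8721 19.3601] True
90 [ 26.5601  16.3752  81.7527  -0.      81.8721 -10.6399] True
-1
[  -0.8204    9.3273   91.7969   -0.       78.8758 -128.0204]
[  -0.8204    3.7449   83.6855   -0.       92.5696 -128.0204]
-90 [ 26.5601  16.3752  81.7527  -0.      81.8721 -10.6399] True
-60 [ 26.5601  16.3752  81.7527  -0.      81.8721 -40.6399] True
-30 [ 26.5601  16.3752  81.7527  -0.      81.8721 -70.6399] True
0 [  26.5601   16.3752   81.7527   -0.       81.8721 -100.6399] True
30 [  26.5601   16.3752   81.7527   -0.       81.8721 -130.6399] True
60 [  26.5601   16.3752   81.7527   -0.       81.8721 -160.6399] True
90 None False
before [-0.4204  0.2441 -0.3568] [0.0003 0.     0.0002]
0.05537171143415193 63.654102087020874 [ 1.6962 -2.3857  2.629 ] [-0.3263 -0.3576  0.2748] 9.8167
```

Run:
```python
from h import *
g=low+A*SG
env.movel(g+A*.1,v=.12); env.movel(g+A*.1+[-.04,.03,.06],v=.15)
print(env.read_gripper_width(),env.read_gripper_force())
R=down(YS+180)
env.move_to(PAD+[0,0,SG+.16],R); env.movel(PAD+[0,0,SG+.04],v=.1); env.dwell(.3)
print(env.read_tcp_pos(),env.read_ft_force(),env.read_time_s(),env.read_gripper_width())
cv2.imwrite("pics/w1.png",env.snapshot("wrist"));cv2.imwrite("pics/sc1.png",env.snapshot("scene"));cv2.imwrite("pics/t1.png",env.snapshot("top"))
a=cv2.resize(cv2.imread("pics/w1.png")[100:400,120:520],(533,400))
b=cv2.resize(cv2.imread("pics/sc1.png")[150:270,280:360],(266,400))
cv2.imwrite("pics/m3.png",np.hstack([a,b]))
```

```text
0.055395689982130285 64.01086986064911
[0.5241 0.0294 0.1145] [-0.8309 -0.1763 -1.1668] 15.7083 0.05576946770089739
```

View pics/m3.png

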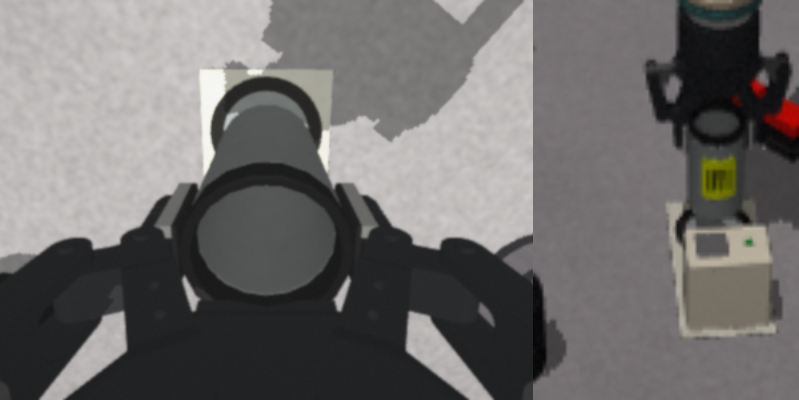

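The wrist view shows the sleeve gripped symmetrically, at about (265,240), with the plate edges parallel to the tool. In the scene view the label is 3 px right of the sleeve's axis, as a 37° label direction should look. I'll lower it until it touches.

```bash
cat >> h.py <<'E'
def lower(p,z0,z1,step=.001,th=4.):
    env.movel(np.array([p[0],p[1],z0]),v=.06); env.dwell(.3)
    f0=np.array(env.read_ft_force()); z=z0
    while z>z1:
        z-=step; env.movel(np.array([p[0],p[1],z]),v=.02); env.dwell(.05)
        d=np.array(env.read_ft_force())-f0
        if np.abs(d).max()>th: break
    print("lower stop z",z,"d",d,env.read_wrist_torque(),env.read_time_s()); return d
E
python3 - <<'E'
from h import *
z=PAD[2]+SG
print("nominal",z); lower(PAD,z+.006,z-.005)
env.gripper_to(.085); env.dwell(.3)
env.movel(np.array([PAD[0],PAD[1],z+.1]),v=.15); env.dwell(.5)
k=cam("wrist"); im=env.snapshot("wrist")
cv2.imwrite("pics/w2.png",im); 
import pickle; pickle.dump((k,im),open("d2.pkl","wb"))
print(proj(k,[PAD,PAD+[0,0,.11]]),env.read_time_s())
sc=env.snapshot("scene")
cv2.imwrite("pics/m4.png",np.hstack([cv2.resize(im[60:360,120:520],(533,400)),cv2.resize(sc[150:270,280:360],(266,400))]))
E
```

```text
nominal 0.0743
lower stop z 0.0733 d [-2.5098  1.8946  5.497 ] [ 0.05    0.3441 -0.0699] 18.975
[[319.6455 185.0406]
 [319.8066 215.9983]] 21.0583
```

View pics/m4.png

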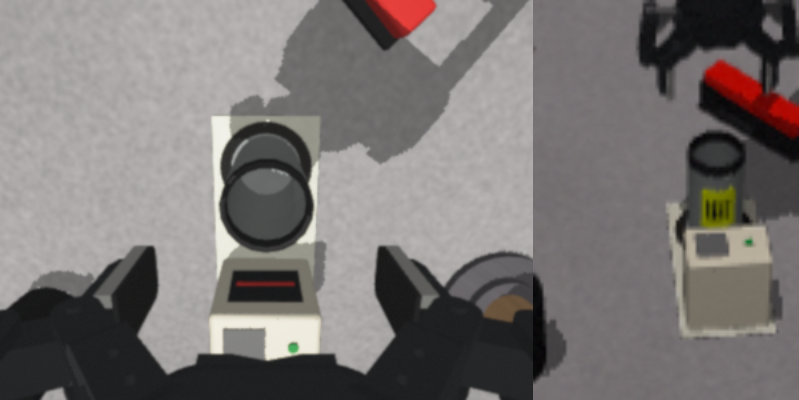

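The sleeve stands upright on the pad, with its rim at (266,205) and the pad ring centred at about (266,165), and its label facing the window. I'll measure its offset in the tool frame, regrip it, and look at the tube cap from the same relative viewpoint.

```bash
cat > fit.py <<'E'
from h import *
from scipy.optimize import least_squares
from meas_f import blob,cont
def farfit(k,mask,near,z,r):
    """circle of radius r on plane z through the contour's half farther from the camera (clean top edge); returns centre"""
    m,a,c=blob(mask,near); P=plane(k,cont(m)[:,0],z)[:,:2]
    c0=plane(k,c,z)[0,:2]; d=c0-k[1][:2,3]; d/=np.hypot(*d)
    Q=P[(P-c0)@d>.1*r]
    f=least_squares(lambda x:np.hypot(*(Q-x[:2]).T)-r-x[2],[*c0,0],loss="soft_l1",f_scale=.001)
    return f.x,np.std(f.fun)
E
cat > meas_f.py <<'E'
import cv2,numpy as np
E
sed -n '/^def blob/,/^def cont/p' meas.py >> meas_f.py
python3 - <<'E'
from fit import *
import pickle
k,im=pickle.load(open("d2.pkl","rb"))
f=im.astype(int)
# pose was PAD xy; is black region separate?
m=(f.max(2)<58)
print("rim centre",farfit(k,m,(319,213),.115,.028), "PAD",PAD[:2])
l,a,c=blob(m,(319,213)); print(a,c,cv2.boundingRect(l))
E
```

```text
rim centre (array([ 0.5239,  0.0288, -0.0022]), np.float64(0.0006666095315556073)) PAD [0.524  0.0294]
1948 [319.2377 195.8522] (286, 152, 69, 96)
```

```bash
sed -i 's/^    Q=.*/    for it in range(4):\n     Q=P[((P-c0)@d>-.1*r)\&(abs(np.hypot(*(P-c0).T)-r)<.006)]/; s/^    f=least/     f=least/; s/^    return/     c0=f.x[:2]\n    return/' fit.py
python3 - <<'E'
from fit import *
import pickle
k,im=pickle.load(open("d2.pkl","rb"))
f=im.astype(int)
for t in(45,58,70,80):print("rim centre",farfit(k,(f.max(2)<t),(319,213),.115,.028))
z=PAD[2]+SG
env.movel(np.array([PAD[0],PAD[1],z]),v=.12); env.dwell(.2)
env.gripper_to(.04); print(env.read_gripper_width(),env.read_gripper_force(),env.read_ft_force(),env.read_time_s())
env.movel(np.array([PAD[0],PAD[1],z+.2]),v=.15)
# view tube: same tool-relative spot, offset sideways so the held sleeve does not hide the cap
R=down(YS+180); k0=env.ik(TUBE+[0,0,SG+.2],R); print(k0)
E
```

```text
rim centre (array([ 0.5231,  0.0286, -0.0032]), np.float64(0.0004712153879829032))
rim centre (array([ 0.5243,  0.0289, -0.0025]), np.float64(0.0007022618076360732))
rim centre (array([ 0.5245,  0.0296, -0.0021]), np.float64(0.0002572724489521122))
rim centre (array([ 0.5246,  0.0297, -0.002 ]), np.float64(0.00030889365454601203))
0.0554225098612434 63.84442403912544 [0.4691 0.1045 4.5914] 22.675
[  26.5601   11.1806   64.809    -0.      104.0105 -100.6399]
```

Run:
```python
from fit import *
import pickle
D=pickle.load(open("d.pkl","rb")); k,im=D["tube"]; 
for t in(140,165,185): print("old",farfit(k,im.min(2)>t,(320,228),.125,.017))
out=[]
for yaw in(YS+180,YS+90):
    R=down(yaw); p=TUBE-.07*R[:,0]; p[2]=.26
    env.move_to(p,R); env.dwell(.4); k=cam("wrist"); im=env.snapshot("wrist"); out.append(im)
    near=proj(k,TUBE+[0,0,.105])[0]
    for t in(140,165,185):
        m,a,c=blob(im.min(2)>t,near); e=cv2.fitEllipse(cont(m)); print(yaw,t,near,a,np.array(e[1]),plane(k,e[0],.125)[0], "centroid",plane(k,c,.125)[0])
print(env.read_time_s())
cv2.imwrite("pics/m5.png",np.hstack([o[:300,120:520] for o in out]))
```

```text
old (array([0.4207, 0.2344, 0.    ]), np.float64(nan))
old (array([ 0.4989,  0.2905, -0.0004]), np.float64(0.0003868087352059365))
old (array([ 0.4987,  0.2905, -0.0008]), np.float64(0.0002975466283898053))
217.2 140 [320.1719 121.9324] 1298 [37.5546 42.3139] [0.4996 0.288  0.125 ] centroid [0.4996 0.288  0.125 ]
217.2 165 [320.1719 121.9324] 797 [25.8119 40.7583] [0.5021 0.285  0.125 ] centroid [0.5022 0.2849 0.125 ]
217.2 185 [320.1719 121.9324] 664 [22.6941 39.3362] [0.5016 0.2857 0.125 ] centroid [0.5017 0.2856 0.125 ]
127.2 140 [319.8947 121.0753] 1165 [35.7558 40.0375] [0.4998 0.2931 0.125 ] centroid [0.4999 0.2931 0.125 ]
127.2 165 [319.8947 121.0753] 965 [31.8916 37.0963] [0.4992 0.2922 0.125 ] centroid [0.4992 0.2923 0.125 ]
127.2 185 [319.8947 121.0753] 905 [30.5889 36.3624] [0.4991 0.2921 0.125 ] centroid [0.4991 0.2922 0.125 ]
27.5167
  ret = _var(a, axis=axis, dtype=dtype, out=out, ddof=ddof,
  arrmean = um.true_divide(arrmean, div, out=arrmean,
  ret = ret.dtype.type(ret / rcount)
```

View pics/m5.png

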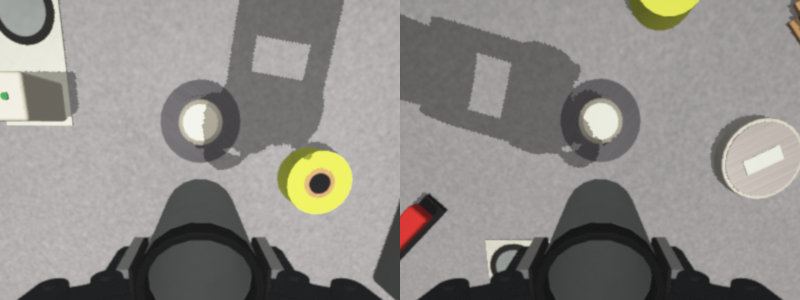

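Both nadir views show the tube in the middle of its dark foot, at (200,121) and (600,121), but the arm's shadow crosses the cap. I'll segment the whole cap outline with a lower threshold on the saved pictures.

Run:
```python
from fit import *
m5=cv2.imread("pics/m5.png"); M=env.camera_model("wrist")
for i,yaw in enumerate((YS+180,YS+90)):
    R=down(yaw); p=TUBE-.07*R[:,0]; p[2]=.26
    T=np.eye(4);T[:3,:3]=R;T[:3,3]=p; k=(M["mtx"],T@M["tool_from_camera"])
    im=m5[:,400*i:400*i+400]
    print(im[121,170:232:3].min(1), im[90:152:3,200].min(1))
    for t in(100,110,120,130):
        m,a,c=blob(im.min(2)>t,(200,121)); e=cv2.fitEllipse(cont(m)); print(yaw,t,a,np.array(e[1]),plane(k,np.array(e[0])+[120,0],.117)[0])
    g=cv2.GaussianBlur(im,(3,3),0).max(2)  # foot: dark vs floor
    for t in(75,85,95,105):
        m,a,c=blob(im.max(2)<t,(200,121)); 
        if a<9000:
            (x,y),r=cv2.minEnclosingCircle(cont(m)); print(" dark",t,a,c,x,y,r)
print(env.read_tcp_pos()-p)
```

```text
[117 114 118 160 188 237 237 237 237 236 237 195 154 154 153 154 128 113
  70  71  68] [108 112 105 119 156 232 236 236 236 236 236 236 234 236 237 237 237 169
 136  74 109]
217.2 100 93356 [325.0217 476.01  ] [0.5121 0.304  0.117 ]
217.2 110 85231 [309.5243 483.0652] [0.5196 0.303  0.117 ]
217.2 120 1487 [40.607  44.9356] [0.4996 0.2888 0.117 ]
217.2 130 1374 [38.7303 43.4672] [0.5    0.2886 0.117 ]
 dark 75 1174 [223.4174 125.8509] 215.5 125.0 36.0174560546875
 dark 85 1364 [222.8915 124.8138] 214.5 124.0 36.98996353149414
 dark 95 1458 [222.7442 124.7627] 216.0 124.5 37.36652755737305
 dark 105 1562 [222.4942 124.6933] 216.5 124.5 37.47675704956055
[ 61  63  62  99 113 147 215 223 223 224 223 224 224 224 224 224 175 145
 103 100 100] [ 99  93  67 132 161 222 222 223 223 224 224 224 223 224 224 224 212  95
 101 100 102]
127.2 100 83751 [325.1137 441.4888] [0.526  0.2775 0.117 ]
127.2 110 1441 [40.0722 44.0468] [0.4991 0.2929 0.117 ]
127.2 120 1373 [38.9132 43.1825] [0.499  0.2929 0.117 ]
127.2 130 1296 [37.6064 42.1085] [0.4992 0.293  0.117 ]
 dark 75 1284 [177.5724 124.1822] 187.28114318847656 125.1808090209961 35.28581237792969
 dark 85 1415 [177.7442 123.9958] 185.94134521484375 124.96187591552734 36.19028091430664
 dark 95 1531 [177.9001 123.7871] 185.1842041015625 125.0 36.46684265136719
[ 0.  0. -0.]
```

Run:
```python
from fit import *
k=cam("wrist"); R=np.array(env.read_eef_rot()); tcp=np.array(env.read_tcp_pos()); im=env.snapshot("wrist")
near=proj(k,tcp+[0,0,.0407])[0]; print("axis proj",near, proj(k,tcp+[0,0,.0407]-.0034*R[:,0]))
print("col",im[200:340:5,320].max(1))
for t in(45,52,60):
    m,a,c=blob(im.max(2)>t,near); x,y,w,h=cv2.boundingRect(m); e=cv2.fitEllipse(cont(m))
    P=plane(k,cont(m)[:,0],tcp[2]+.0407)-tcp; Q=(P@R)[:,:2]
    print(t,a,(x,y,w,h),np.array(e[0]),np.array(e[1])," tool ext x",Q[:,0].min(),Q[:,0].max(),"y",Q[:,1].min(),Q[:,1].max())
```

```text
axis proj [320.576  291.2081] [[320.5689 298.2059]]
col [74 71 72 72 72 24 23 32 53 74 73 72 74 72 72 72 71 72 71 72 72 73 71 71
 72 24 29 28]
45 6577 (268, 240, 104, 82) [319.503  279.9821] [ 80.913  101.5912]  tool ext x -0.014857507323327556 0.02334613576159768 y -0.021784482764118044 0.02087580602678853
52 6487 (269, 240, 102, 82) [319.4942 280.0504] [ 80.2634 100.9702]  tool ext x -0.014857289224973706 0.023345998582374784 y -0.021486600252816252 0.02060039976843268
60 6337 (269, 241, 101, 80) [319.4435 280.1269] [79.4632 99.5649]  tool ext x -0.014342219199024434 0.02291460779351618 y -0.021416656102010698 0.02025216397756697
```

```bash
cat > ins.py <<'E'
from h import *
R=np.array(env.read_eef_rot()); p=np.array([.5015,.2912,.26])+.0033*R[:,0]*[1,1,0]
zh=.02+SG
env.movel(p,v=.1); p[2]=.125+SG+.004; env.movel(p,v=.1); env.dwell(.3)
f0=np.array(env.read_ft_force()); t0=np.array(env.read_wrist_torque()); z=p[2]; n=0
while z>zh-.004 and n<120:
    n+=1; z-=.002 if z>zh+.006 else .001
    p[2]=z; env.movel(p,v=.04)
    d=np.array(env.read_ft_force())-f0; t=np.array(env.read_wrist_torque())-t0
    if np.abs(d).max()>2.5: print(round(z-zh,4),p[:2],d,t)
    if z<zh+.004 and d[2]>6: print("home contact"); break
    if d[2]>12 or np.hypot(*d[:2])>12: print("stuck"); break
    if np.hypot(*d[:2])>2.5: p[:2]+=.0004*d[:2]/np.hypot(*d[:2])
print(z-zh,p,d,t,env.read_gripper_width(),env.read_time_s())
E
python3 ins.py
```

```text
0.089 [0.4995 0.2938] [-0.7215 -2.6783 -1.6892] [-0.4903  0.3731  0.0057]
0.087 [0.4994 0.2934] [ 0.8703 -1.8825 -2.7144] [-0.3584  0.1998  0.0715]
0.077 [0.4994 0.2934] [ 0.6266 -0.4645 -3.0192] [-0.2037  0.1987 -0.011 ]
0.029 [0.4994 0.2934] [-0.7202 -1.3536 -2.753 ] [-0.1688  0.1821  0.0498]
-0.0 [0.4994 0.2934] [-2.5893 -3.1262  4.8206] [-0.6281  0.8485 -0.0238]
-0.001 [0.4991 0.2931] [-3.2103 -2.9671  9.9709] [-0.7722  1.0541 -0.0466]
home contact
-0.001000000000000098 [0.4991 0.2931 0.0883] [-3.2103 -2.9671  9.9709] [-0.7722  1.0541 -0.0466] 0.05569088235098823 44.0083
```

It slid on freely and met the collar at the nominal height. Next I'll release, retract and check.

Run:
```python
from h import *
env.gripper_to(.085); env.dwell(.3)
p=np.array(env.read_tcp_pos()); env.movel(p+[0,0,.12],v=.15)
env.move_to(p+[-.08,-.04,.2],np.array(env.read_eef_rot())); env.dwell(.3)
w=env.snapshot("wrist"); sc=env.snapshot("scene"); print(env.read_ft_force(),env.read_time_s())
cv2.imwrite("pics/m6.png",np.hstack([cv2.resize(w[:300,120:520],(533,400)),cv2.resize(sc[180:270,380:440],(266,400))]))
```

```text
[-0.2374 -0.2206 -0.1848] 46.6167
```

View pics/m6.png

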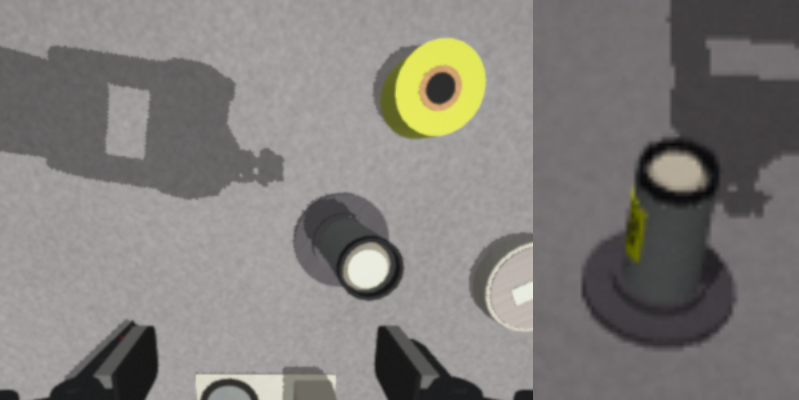

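The sleeve stands home on the collar, black rim up, with its rim at (368,268) just above the cap. The gripper is clear and nothing else has moved.

```bash
python3 -c "
from cell import env
print(env.finish_job())"
```

```text
the job is handed in; nothing more can be done
None
```

I stood the sleeve on the scanner pad, label to the window, and let go, then lowered it over the plan tube until it rested on the collar, black rim up. I handed the job in at about 47 s; I saw no confirmation of the scan itself, and the hand-in gave no verdict.

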